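# Seat the tapered plug of a drinks dispenser's tap

### The job

The drinks dispenser has been washed: take its tapered tap plug (the one with the flat T-handle) from the drying rack and set it in the tap in the open position, handle in line with the spout. Then close the tap: keep a steady, moderate push of about 1.2 kg on the plug, never 2 kg or more, while you turn the handle a quarter turn until it stands across the spout, so that the plug wedges and holds, and let go. Do not lean on the dispenser, and leave the round-knobbed stopper in the rack and everything else where it is.

Things in the scene. Friction and masses are not known exactly. Their poses are not given: they have to be found in the camera images.
- plug_handle (a point): Centre of the plug's flat grey T-handle: a block 50 mm long (x axis), 12 mm thick (y axis: pinch it across this) and 34 mm high. It tops the loose plug, which is 93 mm tall and about 90 g and hangs upright in the rack, its handle pointing any way. This point is half-way up the handle, 76 mm above the plug's tip, on its axis; z is up.
- plug_tip (a point): Centre of the plug's lower end, axes as plug_handle, 76 mm below it. From here up: a steel cone 48 mm long (radius 8 mm at the tip, growing 0.15 mm per mm), a grey disc 38 mm across from 50 to 53 mm, a stalk 12 mm thick, the handle from 59 to 93 mm.
- plug: The plug as a whole; origin at its tip. Set in the tap it wedges and stays where it is left, its disc clear of the barrel. Fingers may reach down to the disc.
- tap_mouth (a point): Centre of the open top of the tap's upright steel barrel (47 mm across, bore 38 mm), 100 mm above the table; the bore is vertical. x points from the barrel to the tank, -x along the spout, y across it. Open: handle along x. Closed: handle along y, turned there either way. A bush inside is coned like the plug: it bites when the tip is about 71 mm (66 to 76) above the table; feel for it.
- tap: The fixed dispenser: tap, bush and low white tank; origin on the bore axis at table height, axes as tap_mouth. The tank begins 39 mm behind that axis and is 111 mm deep, 166 mm wide and 96 mm high; the spout runs 65 mm forward, 36 to 75 mm high. The bush floats 2.5 mm sideways (3 N per mm), and its height is unknown by 5 mm either way.
- jaw0 (a joint): The bush is four sprung plastic jaws. This is how far the first is pushed outward (m, 15 N per mm, 0 when empty). With more than 0.0006 on all four the plug is tight: 5 mm or more below the first bite.
- jaw1 (a joint): The same for the second jaw. Straight pushing meets some 5 N per mm and sticks by friction (coefficient 0.4 to 0.55), never tight enough below the 20 N limit.
- jaw2 (a joint): The same for the third jaw. While it turns the plug sinks with far less push (1.5 to 3 N per mm): a steady 10 to 15 N all through the quarter turn makes it tight. Turning takes up to 0.5 N m.
- jaw3 (a joint): The same for the fourth jaw.
- bush_sink (a joint): How far the whole bush is pushed down on its rubber bed (m; 10 N per mm of downward push, so 0.002 is 20 N, the most it should bear; 0 when not pushed).
- rack: Fixed white drying rack: plate 80 x 180 x 8 mm, top 60 mm above the table, on four thin legs; two 33 mm holes 50 mm either side of its centre along its y axis. Plug and stopper each hang in one by their discs. Origin on the table under its centre.
- stopper: Filler stopper in the rack's other hole: straight round shank, disc 38 mm across, round knob 34 mm across; 78 mm tall, origin at 10 mm below its shank's end. Not used.
- mug: White mug, 92 mm high, origin under its centre. Bystander.
- matches: Matchbox, 36 x 53 x 14 mm. Bystander.
- mints: Flat hinged mint tin, 62 x 94 x 20 mm. Bystander.
- pills: Pill bottle, 40 mm across, 72 mm high. Bystander.
Mind the look-alikes: they are no part of the job. Leave any yellow look-alike of the plug alone.

How it is judged:
On the way, in this order (a step that is already met when the one before it is completed fails the run):
1. the plug stands in the tap's bore in the open position (handle within 20 degrees of the spout line) (horizontal distance between plug_tip and tap_mouth below 0.004 m and height (world z) of plug_tip below 0.083 m and angle between plug_tip's own z axis and vertical below 0.1 rad and angle between the x axis of plug_handle and the x axis of tap_mouth, either way round below 0.35 rad), for 0.2 s.
2. the plug is turned across the spout and wedged tight (horizontal distance between plug_tip and tap_mouth below 0.004 m and angle between the x axis of plug_handle and the y axis of tap_mouth, either way round below 0.21 rad and value of joint each of jaw0, jaw1, jaw2, jaw3 above 0.0006 m), for 0.2 s.
At the end, for the whole second after the job is handed in: The plug stands upright (within 0.1 rad) in the tap's bore (within 4 mm of its axis, tip lower than 83 mm above the table), handle across the spout within 12 degrees, wedged so tight that it keeps each of the four jaws pushed out by more than 0.6 mm, released and at rest (all of step 2 and height (world z) of plug_tip below 0.083 m and angle between plug_tip's own z axis and vertical below 0.1 rad and linear speed of plug below 0.01 m/s); the robot touches nothing.
It fails at once if the plug is pushed down into the tap with more than 22 N: the bush sinks more than 2.2 mm on its rubber bed (value of joint bush_sink above 0.0022 m).
It fails at once if the dispenser is struck or leaned on by the robot (contact force between the arm and tap above 10 N).
It fails at once if the round-knobbed stopper is moved more than 15 mm (distance of stopper from where it was at the start of the episode above 0.015 m).
It fails at once if a bystander is moved more than 20 mm (distance of any of mug, matches, mints, pills from where it was at the start of the episode above 0.02 m).
It also fails if it takes over 67 s, if anything falls off the work surface, if the arm or the gripper's body presses on something with over 40 N, if the wrist force passes 120 N, or if a joint passes its speed limit or range.

### The arm

A 6-joint arm with a two-finger parallel gripper is mounted at the origin on the work surface; the furniture and walls round the work are solid. World frame = base frame: x ahead of the robot, y to its left, z up, the work surface at z = 0. Lengths are in m, angles in rad, forces in N, time in s.
With the tool pointing down it reaches from about 0.25 to 0.775 m from the base axis. Payload 4 kg.
Tool frame: the origin (TCP) lies on the centre line of the jaws, within the pads' length; the fingertips stand 25 mm ahead of it and the grasp point (between the pads) lies 6 mm ahead of it; z points along the fingers, y is the line along which they close (so a half turn about z gives the same grasp; the last joint's range is limited). The gripper opens to 85 mm and grips with 20 to 120 N. Pads are 22 mm wide; open, the fingers measure 114 mm over their backs; the gripper's body (76 mm by 85 mm) begins 54 mm behind the grasp point. The pads swing forward as they close: fully open they stand 13 mm farther back than shut.
Start: joints at [1.209, 0.087, 1.371, -0, 1.684, -0.103], TCP at [0.141, 0.532, 0.256] pointing down, gripper open.
Joint ranges: [-3.1, 3.1], [-0.76, 2.03], [0.27, 2.55], [-1.08, 4.22], [0.17, 2.65], [-2.57, 2.57]. Speed limits (rad/s): [2.79, 2.79, 3.14, 3.14, 3.14, 3.14].

### API

Orientations are given as a unit quaternion [x, y, z, w].
In Python, from bench import manip gives the robot as it stands.
- The arm moves only by the shell command python3 -m inch 'ROWS'. ROWS is JSON, one flat list of numbers, 7 for each row, row after row: the shift along the world's x, y, z scaled (see below), then the turn, a rotation vector about the world's x, y, z scaled (see below), then the opening, from 0 (shut) to 1 (fully open). A call has 1 to 12 rows; each row shifts and turns the commanded pose from where the row before left it; what a row does not reach is not made up. The controller multiplies each number of a shift by 40 mm and each number of a turn by 360 degrees. A row lasts 1/10 s, in which the tool goes at most 50 mm and 8.59 degrees, less where a joint would pass 70% of its speed; a pose out of reach is approached as far as the arm can. A call with a number of a shift or a turn outside -1 to 1 is refused whole. A call with a gripper value outside its range is refused whole. The fingers move at their own pace and stop on an object; the grip force is fixed at half the most. Time passes only in rows, so rows that do not move let the fingers close. It gives the time, the measured TCP pose, the force, the opening and the grip force at its end, in the units of the state.
- manip.sense(): the state, without advancing time (a new reading comes with each control period).
- manip.read_camera(name): name is "scene" or "top"; returns a dict with "pixels" (384x512x3 uint8, blue, green, red), "z_map" (384x512 float32, m along the optical axis (not along the pixel's ray), 0 where there is no reading), "fx", "fy", "cx", "cy" (pixels), "T" (4x4, takes a point from camera to world coordinates). Camera axes: x right, y down, z forward; pixel columns grow to the right and rows downward; lengths in m; the calibration is good to about 2 mm. A picture is of the moment at which its call begins.
- manip.sign_off(): hands the job in; it is judged then, once.
The state is a dict: "t": time; "joint_positions": joint angles; "qd": joint speeds; "joint_efforts": joint torques, N m; "position": TCP position; "tcp_rot": TCP orientation; "wrist_force": force on the tool from outside, world axes, zero at the start; "wrist_torque": the same for the moment, N m; "finger_gap": finger opening in m; "gripper_force": force on a finger pad.
Only numpy, scipy, OpenCV 4.12 (cv2) and the standard library are available. Lean on these libraries where they do the work, as an engineer would, in place of code of your own. Each camera call takes 0.05 s, during which the arm holds its last target. There are 200 camera calls.

## Working session

There is one attempt and no reset: what is moved stays moved. The work goes in short steps, Python scripts to look and compute and a shell command to move; the robot and the scene stay as the last step left them, time stands still between calls to the robot, and variables do not carry over. Pictures are saved under pics/ and viewed, at most 10 in all, crops included, and the job is handed in when it is done.

```bash
mkdir -p pics
cat > h.py <<'E'
import numpy as np,cv2
from bench import manip
def grab(n):
    c=manip.read_camera(n); np.savez('pics/%s.npz'%n,**c); cv2.imwrite('pics/%s_%d.png'%(n,int(manip.sense()['t']*100)),c['pixels']); return c
def pts(c):
    z=c['z_map'];v,u=np.mgrid[:z.shape[0],:z.shape[1]]
    P=np.stack([(u-c['cx'])/c['fx']*z,(v-c['cy'])/c['fy']*z,z],-1)
    return P@c['T'][:3,:3].T+c['T'][:3,3]
E
python3 - <<'E'
from h import *
s=manip.sense();print(s)
a=grab('scene');b=grab('top')
print(a['T'],b['T'],a['fx'],b['fx'])
cv2.imwrite('pics/both.png',np.vstack([a['pixels'],b['pixels']])[:, :])
E
ls pics
```

```text
{'t': 0.0, 'joint_positions': array([ 1.20888434e+00,  8.79934503e-02,  1.37227315e+00,  1.27303767e-05,
        1.68360385e+00, -1.03097671e-01]), 'qd': array([-0.00196298, -0.00071282,  0.00011286,  0.00013964,  0.00092897,
        0.00045051]), 'joint_efforts': array([ 2.58834561e-04, -3.51864660e+01, -3.13273859e+01, -1.45450645e-04,
        1.10035573e-02,  1.28619496e-05]), 'position': array([0.14060545, 0.53126431, 0.25510847]), 'tcp_rot': array([ 1.29045492e-01,  9.91638021e-01, -1.10679738e-03, -2.68575763e-04]), 'wrist_force': array([0.49217194, 0.22755248, 0.35069087]), 'wrist_torque': array([-4.40530666e-02, -1.05944284e-02, -8.78317395e-05]), 'gripper_force': 0.0, 'finger_gap': 0.08535874254819042}
[[-0.45803331 -0.53513709  0.7098125  -0.52289425]
 [-0.88890776  0.26947237 -0.37044248  0.52457478]
 [ 0.00696265 -0.80063283 -0.59911484  0.83142562]
 [ 0.          0.          0.          1.        ]] [[-0.00421011 -0.97955741  0.20112075  0.09229478]
 [-0.9999781   0.00309694 -0.00584913  0.08595351]
 [ 0.0051067  -0.20114097 -0.97954899  1.36115196]
 [ 0.          0.          0.          1.        ]] 417.3761560346022 489.5288018593458
both.png
scene.npz
scene_5.png
top.npz
top_10.png
```

View pics/scene_5.png

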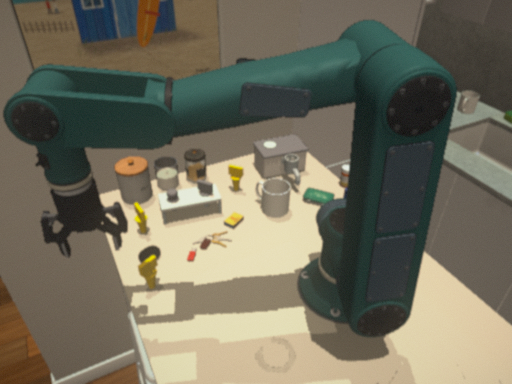

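View pics/top_10.png

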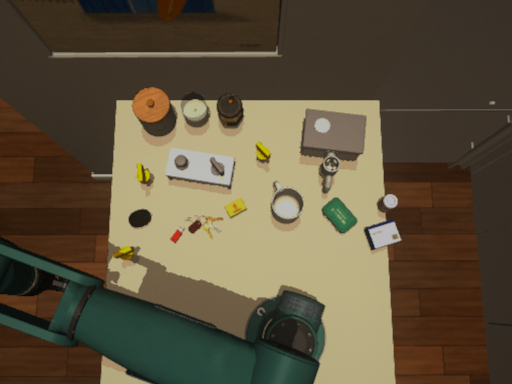

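The top view shows the rack at (200,168). The round-knobbed stopper is at (181,162) and a grey bar-handled piece at (217,167). The tap barrel is at (331,162), its spout points to (328,188), and the tank is at (335,133). Plug candidates are the grey bar (217,167) in the rack, and the yellow look-alikes at (262,153), (144,174) and (125,254). The grey one in the rack fits the description. I'll confirm it in a crop and measure it.

Run:
```python
from h import *
b=dict(np.load('pics/top.npz'));P=pts(b)
c1=cv2.resize(b['pixels'][140:200,160:240],None,fx=5,fy=5,interpolation=cv2.INTER_NEAREST)
c2=cv2.resize(b['pixels'][100:200,295:371],None,fx=3,fy=3,interpolation=cv2.INTER_NEAREST)
cv2.imwrite('pics/crop.png',np.hstack([c1,c2]))
def reg(name,u0,u1,v0,v1,z0,z1):
    Q=P[v0:v1,u0:u1];m=(Q[...,2]>z0)&(Q[...,2]<z1)
    q=Q[m]; r=cv2.minAreaRect((q[:,:2]*1000).astype(np.float32)) if len(q) else None
    print(name,len(q),q.mean(0).round(4) if len(q) else '',np.percentile(q[:,2],[5,50,95]).round(4),r)
reg('rack',155,245,140,195,.05,.066)
reg('plughandle',200,240,145,190,.085,.13)
reg('stopper',170,195,145,180,.08,.13)
reg('tank',295,371,100,160,.085,.105)
reg('barrel',318,345,140,176,.085,.11)
reg('spout',315,345,165,200,.055,.085)
np.set_printoptions(linewidth=220)
print((P[155:180,205:232,2]*1000).round().astype(int))
print((P[148:196,318:346,2]*1000).round().astype(int))
```

```text
rack 1607 [0.4573 0.2285 0.0604] [0.0562 0.0605 0.0647] ((459.7538146972656, 230.93264770507812), (184.24505615234375, 81.82372283935547), 80.4215316772461)
plughandle 95 [0.4486 0.1797 0.1011] [0.0885 0.1026 0.1068] ((451.0263366699219, 180.95484924316406), (50.750572204589844, 13.295639991760254), 36.69447326660156)
stopper 117 [0.4654 0.2781 0.0905] [0.0845 0.0904 0.0956] ((465.19781494140625, 278.7975158691406), (30.981266021728516, 30.41814613342285), 83.26175689697266)
tank 2399 [ 0.5445 -0.1372  0.0967] [0.092  0.0967 0.1014] ((533.4442138671875, -136.5933837890625), (169.1142578125, 141.6975555419922), 83.30001831054688)
barrel 446 [ 0.487  -0.1286  0.0964] [0.0887 0.0964 0.1031] ((476.4156799316406, -127.85850524902344), (90.09231567382812, 70.9471206665039), 0.31033968925476074)
spout 175 [ 0.4264 -0.1211  0.0692] [0.0568 0.0694 0.0814] ((427.8063659667969, -128.7471923828125), (67.54931640625, 44.481056213378906), 11.482463836669922)
[[  64   57   63   58   65   60   59   58   57   59   68   60   63   64   57   61   58   60   58   61    1   -1    5    2    1    3   -1]
 [ 
[... 2801 characters left out ...]
53   58   61   62   57   61   60   62   60   57   62   62   61   55   62   55   62   58   58]
 [  59   61   61   59   60   61   61   60   64   58   65   62   61   58   62   63   62   57   58   65   62   61   58   63   59   63   59]
 [  62   62   59   61   59   62   63   57   65   57   59   57   61   64   62   58   62   61   57   59   66   61   62   63   59   60   61]
 [  61   59   57   60   58   57   59   60   57   65   60   62   63   62   60   60   65   62   65   59   63   61   61   64   62   57    4]]
[[ 91  94  89 ... 101  95  92]
 [ 76  79  79 ...  95  92  94]
 [ 69  69  68 ...  95  99  99]
 ...
 [  0   2  -4 ...  -1   2   0]
 [  1   1   5 ...  -5  -2  -1]
 [ -1   3   2 ...  -4   8   1]]
```

View pics/crop.png

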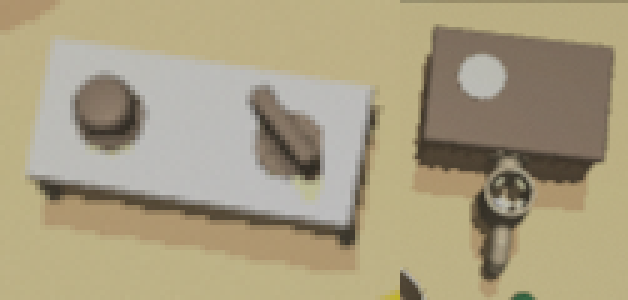

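The crop confirms it. The grey flat T-handle (right, about (217,167)) is the plug, the round knob (181,162) is the stopper, and the tap ring is at about (331,164) with its spout pointing down the image. Next I'll measure precisely.

```bash
cat >> h.py <<'E'
def ray(c,uv,z):
    uv=np.asarray(uv,float).reshape(-1,2)
    d=np.c_[(uv[:,0]-c['cx'])/c['fx'],(uv[:,1]-c['cy'])/c['fy'],np.ones(len(uv))]@c['T'][:3,:3].T
    o=c['T'][:3,3]; return (o+d*((z-o[2])/d[:,2])[:,None])
def comp(m,seed):
    n,l,st,ce=cv2.connectedComponentsWithStats(m.astype(np.uint8)); 
    ys,xs=np.nonzero(l>0);k=np.argmin((xs-seed[0])**2+(ys-seed[1])**2);L=l[ys[k],xs[k]]
    return l==L
def rect(c,m,z):
    ys,xs=np.nonzero(m);q=ray(c,np.c_[xs,ys],z)
    return q[:,:2].mean(0).round(4),len(q),cv2.minAreaRect((q[:,:2]*1000).astype(np.float32)),q
def axis(q):
    q=q[:,:2]-q[:,:2].mean(0);w,v=np.linalg.eigh(np.cov(q.T));a=v[:,1];return np.degrees(np.arctan2(a[1],a[0]))%180
E
python3 - <<'E'
from h import *
b=dict(np.load('pics/top.npz'));P=pts(b);Z=P[...,2]
m=comp((Z>.0955)&(Z<.12),(217,167));r=rect(b,m,.103);print('handle top',r[:3],axis(r[3]))
m=np.zeros(Z.shape,bool);m[145:192,160:240]=1
g=b['pixels'].min(2)
rk=comp(m&(Z>.045)&(Z<.075),(200,170));r=rect(b,rk,.06);print('rack',r[:3])
m=np.zeros(Z.shape,bool);m[105:200,295:371]=1
t=comp(m&(Z>.085)&(Z<.11)&(P[...,0]>.515),(335,135));r=rect(b,t,.096);print('tank',r[:3],axis(r[3]))
m=m&(Z>.088)&(Z<.115)&(P[...,0]<.508);m=comp(m,(331,170));r=rect(b,m,.1)
print('barrel',r[:3],cv2.minEnclosingCircle((r[3][:,:2]*1000).astype(np.float32)))
ys,xs=np.nonzero(m);print(xs.min(),xs.max(),ys.min(),ys.max())
im=cv2.resize(cv2.cvtColor(b['pixels'][145:190,310:352],cv2.COLOR_BGR2GRAY),None,fx=8,fy=8,interpolation=cv2.INTER_CUBIC)
h=cv2.HoughCircles(im,cv2.HOUGH_GRADIENT,1,20,param1=80,param2=15,minRadius=50,maxRadius=85)
for x in h[0][:5]:
    uv=((x[0]+.5)/8-.5+310,(x[1]+.5)/8-.5+145);print('hough',uv,x[2]/8,ray(b,uv,.1)[0][:2])
a=dict(np.load('pics/scene.npz'));PA=pts(a);ZA=PA[...,2]
m=comp((ZA>.09)&(ZA<.115)&(np.hypot(PA[...,0]-.452,PA[...,1]-.18)<.05),(205,187));q=PA[m];print('scene handle',q.mean(0),len(q))
m=(ZA>.06)&(ZA<.13)&(np.hypot(PA[...,0]-.475,PA[...,1]+.128)<.05);q=PA[m&(ZA>.093)&(PA[...,0]<.505)];print('scene barrel',q.mean(0) if len(q) else 0,len(q))
m=(ZA>.05)&(ZA<.07)&(abs(PA[...,0]-.458)<.09)&(abs(PA[...,1]-.23)<.13);r=cv2.minAreaRect((PA[m][:,:2]*1000).astype(np.float32));print('scene rack',r)
E
```

```text
handle top (array([0.449 , 0.1796]), 84, ((449.7384948730469, 179.551025390625), (49.541664123535156, 13.574698448181152), 34.464210510253906)) 36.799625268822666
rack (array([0.4575, 0.2287]), 1662, ((458.7825622558594, 230.48574829101562), (183.22247314453125, 82.22840118408203), 80.52861022949219))
tank (array([ 0.5586, -0.1356]), 1841, ((554.5386962890625, -138.661865234375), (168.9770965576172, 96.86492156982422), 83.80470275878906)) 87.89405391315329
barrel (array([ 0.4527, -0.126 ]), 152, ((452.7288513183594, -126.6106948852539), (45.52783203125, 47.567962646484375), 88.15719604492188)) ((452.11151123046875, -124.75741577148438), 25.928831100463867)
323 340 155 172
hough (np.float32(331.0), np.float32(163.75)) 7.1 [ 0.45195328 -0.12521876]
hough (np.float32(331.125), np.float32(161.25)) 7.0625 [ 0.4588912  -0.12579973]
scene handle [0.44486413 0.18572233 0.0990967 ] 88
scene barrel [ 0.47278956 -0.12814541  0.09709459] 153
scene rack ((456.6107482910156, 233.5469207763672), (180.74949645996094, 89.4692153930664), 81.03661346435547)
```

```bash
python3 -m inch '[0.64,-0.73,0,0,0,0.0116,1, 0.64,-0.73,0,0,0,0.0116,1, 0.64,-0.73,0,0,0,0.0116,1, 0.64,-0.73,0,0,0,0.0116,1, 0.64,-0.73,0,0,0,0.0116,1, 0.64,-0.73,0,0,0,0.0116,1, 0.64,-0.73,0,0,0,0.0116,1, 0.64,-0.73,0,0,0,0.0116,1, 0.64,-0.73,0,0,0,0.0116,1, 0.64,-0.73,0,0,0,0.0116,1, 0.64,-0.73,0,0,0,0.0116,1, 0,0,0,0,0,0,1]'
cat > st.py <<'E'
from h import *
from scipy.spatial.transform import Rotation as R
s=manip.sense();M=R.from_quat(s['tcp_rot']).as_matrix()
print('t',round(s['t'],2),'pos',(s['position']*1000).round(1),'yaw',np.degrees(np.arctan2(M[1,1],M[0,1])).round(1),'tilt z',M[:,2].round(3),'F',s['wrist_force'].round(2),'T',s['wrist_torque'].round(2),'gap',(s['finger_gap']*1000).round(1),'gf',s['gripper_force'].__round__(1),'q6',round(s['joint_positions'][5],2))
E
python3 st.py
```

```text
t: 1.3
position: [0.4245, 0.2072, 0.2555]
tcp_rot: [-0.266, 0.964, -0.001, -0.0]
wrist_force: [0.5, 0.6, 1.0]
finger_gap: 0.0855
gripper_force: 0.0Traceback (most recent call last):
  File "st.py", line 4, in <module>
    print('t',round(s['t'],2),'pos',(s['position']*1000).round(1),'yaw',np.degrees(np.arctan2(M[1,1],M[0,1])).round(1),'tilt z',M[:,2].round(3),'F',s['wrist_force'].round(2),'T',s['wrist_torque'].round(2),'gap',(s['finger_gap']*1000).round(1),'gf',s['gripper_force'].__round__(1),'q6',round(s['joint_positions'][5],2))
                                                                                                                                                                                                                   ^^^^^^^^^^^^^^^^^^^^^^^^^^^^
AttributeError: 'float' object has no attribute 'round'
```

```bash
sed -i "s/(s\['finger_gap'\]\*1000).round(1)/round(s['finger_gap']*1000,1)/; s/s\['gripper_force'\].__round__(1)/round(s['gripper_force'],1)/" st.py
python3 -m inch '[0.3,-0.33,0,0,0,0.0064,1, 0.3,-0.33,0,0,0,0.0064,1, 0,0,-0.7,0,0,0,1, 0,0,-0.7,0,0,0,1, 0,0,-0.7,0,0,0,1, 0,0,-0.7,0,0,0,1, 0,0,0,0,0,0,1, 0,0,0,0,0,0,1]' >/dev/null; python3 st.py
python3 - <<'E'
from h import *
c=grab('scene');
cv2.imwrite('pics/s1.png',cv2.resize(c['pixels'][80:240,120:320],None,fx=4,fy=3.75)[:600])
E
```

```text
t 2.1 pos [445.8 184.5 144.3] yaw 125.7 tilt z [-0.001 -0.    -1.   ] F [ 0.37  0.96 -0.29] T [-0.04  0.    0.01] gap 85.4 gf 0.0 q6 -1.92
```

View pics/s1.png

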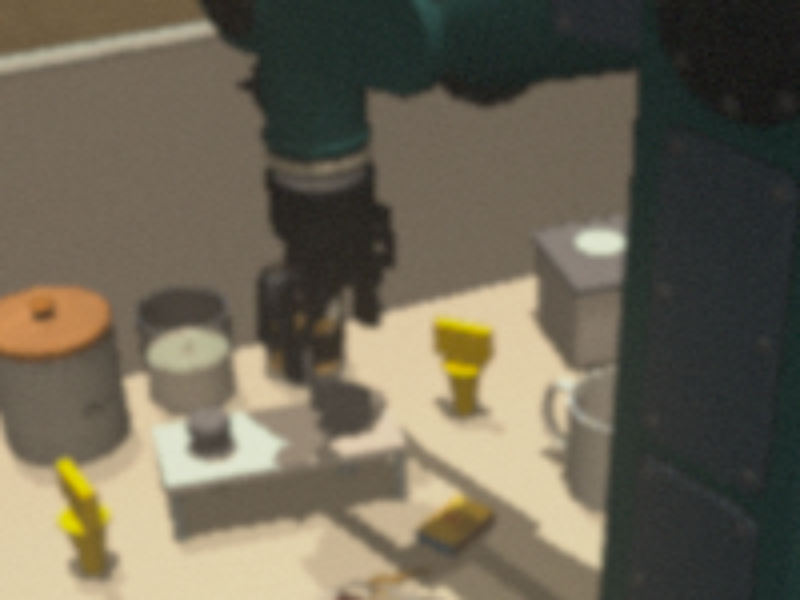

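The gripper sits over the plug at crop (345,405), the stopper is at (210,430), and the yellow look-alike at (463,365) is clear. Next I'll trim the offset and descend.

```bash
python3 -m inch '[0.08,-0.08,0,0,0,0,1, 0,0,-0.4,0,0,0,1, 0,0,-0.4,0,0,0,1, 0,0,-0.4,0,0,0,1, 0,0,-0.1,0,0,0,1, 0,0,0,0,0,0,1, 0,0,0,0,0,0,1]' >/dev/null; python3 st.py
```

```text
t 2.85 pos [450.6 181.1  93.8] yaw 125.7 tilt z [ 0.003  0.001 -1.   ] F [ 0.28 -0.15  0.17] T [ 0.01 -0.02 -0.  ] gap 85.5 gf 0.0 q6 -1.93
```

Now I'll close the gripper partly, then fully.

```bash
python3 -m inch '[-0.03,0,-0.03,0,0,0,0.3, 0,0,0,0,0,0,0.3, 0,0,0,0,0,0,0.3, 0,0,0,0,0,0,0, 0,0,0,0,0,0,0, 0,0,0,0,0,0,0, 0,0,0,0,0,0,0, 0,0,0,0,0,0,0, 0,0,0,0,0,0,0, 0,0,0,0,0,0,0]' >/dev/null; python3 st.py
```

```text
t 3.85 pos [448.5 180.9  91.3] yaw 125.7 tilt z [ 0.  0. -1.] F [ 0.45 -0.44  1.66] T [ 0.04 -0.01 -0.03] gap 11.2 gf 58.5 q6 -1.93
```

```bash
python3 -m inch '[0,0,0.2,0,0,0,0, 0,0,0.4,0,0,0,0, 0,0,0.7,0,0,0,0, 0,0,0.7,0,0,0,0, 0,0,0.7,0,0,0,0, 0,0,0.7,0,0,0,0, 0,0,0.4,0,0,0,0, 0,0,0.1,0,0,0,0, 0,0,0,0,0,0,0]' >/dev/null; python3 st.py
python3 -m inch '[0,-0.3,0,0,0,-0.0107,0, 0.01,-0.7,0,0,0,-0.0107,0, 0.01,-0.7,0,0,0,-0.0107,0, 0.01,-0.7,0,0,0,-0.0107,0, 0.01,-0.7,0,0,0,-0.0107,0, 0.01,-0.7,0,0,0,-0.0107,0, 0.01,-0.7,0,0,0,-0.0107,0, 0.01,-0.7,0,0,0,-0.0107,0, 0.01,-0.7,0,0,0,-0.0107,0, 0.01,-0.7,0,0,0,-0.0107,0, 0.01,-0.7,0,0,0,-0.0107,0, 0,-0.3,0,0,0,0,0]' >/dev/null
python3 -m inch '[0,0,0,0,0,0,0,0,0,0,0,0,0,0]' >/dev/null;python3 st.py
python3 - <<'E'
from h import *
c=grab('scene');d=grab('top')
v=np.hstack([cv2.resize(c['pixels'][60:240,220:390],None,fx=3,fy=3),cv2.resize(d['pixels'][90:210,280:370],None,fx=3,fy=4.5)]);print(v.shape)
cv2.imwrite('pics/s2.png',v)
E
```

```text
t 4.75 pos [448.4 180.9 247.5] yaw 125.7 tilt z [ 0.001  0.    -1.   ] F [ 0.55 -0.26 -1.77] T [-0.04 -0.02  0.01] gap 11.4 gf 58.3 q6 -1.93
t 6.15 pos [ 452.  -122.3  246.3] yaw 83.4 tilt z [-0.002  0.002 -1.   ] F [-0.09  0.43 -0.47] T [ 0.01 -0.   -0.03] gap 11.2 gf 58.5 q6 -1.84
(540, 780, 3)
```

View pics/s2.png

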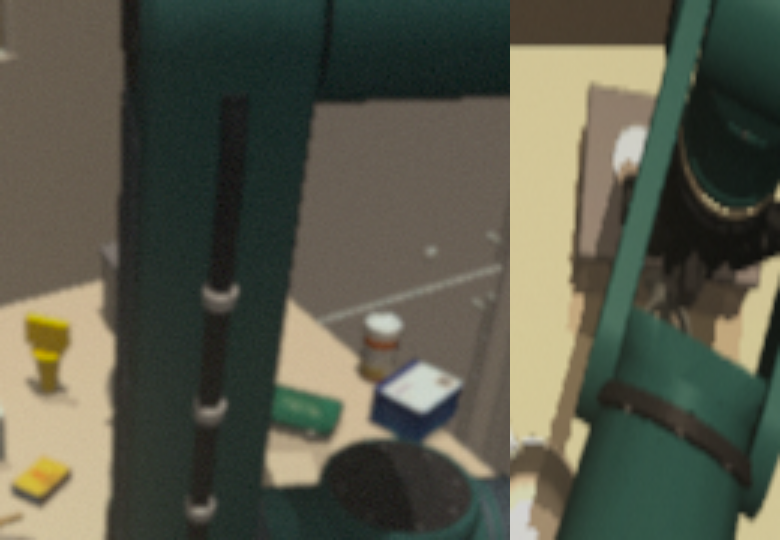

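Both views are blocked by the arm, so I'll use the measured numbers and feel for the fit.

```bash
python3 -m inch '[-0.01,-0.055,-0.2,0,0,0,0, 0,0,-0.4,0,0,0,0, 0,0,-0.4,0,0,0,0, 0,0,-0.4,0,0,0,0, 0,0,-0.4,0,0,0,0, 0,0,-0.2,0,0,0,0, 0,0,0,0,0,0,0, 0,0,0,0,0,0,0]' >/dev/null; python3 st.py
```

```text
t 7.05 pos [ 452.2 -125.1  167.6] yaw 83.4 tilt z [ 0.001 -0.    -1.   ] F [ 0.51 -0.9  -0.5 ] T [-0.02 -0.01 -0.03] gap 11.5 gf 58.5 q6 -1.85
```

```bash
python3 -m inch '[0,0,-0.05,0,0,0,0, 0,0,-0.05,0,0,0,0, 0,0,-0.05,0,0,0,0, 0,0,-0.05,0,0,0,0, 0,0,0,0,0,0,0, 0,0,0,0,0,0,0]' >/dev/null; python3 st.py
python3 -m inch '[0,0,-0.025,0,0,0,0, 0,0,-0.025,0,0,0,0, 0,0,0,0,0,0,0]' >/dev/null; python3 st.py
```

```text
t 7.65 pos [ 451.9 -125.3  159.1] yaw 83.3 tilt z [-0.  0. -1.] F [-0.01 -0.24 -0.63] T [ 0.04 -0.04  0.01] gap 11.4 gf 58.5 q6 -1.85
t 7.95 pos [ 451.9 -125.3  157. ] yaw 83.3 tilt z [-0.  0. -1.] F [ 0.51  0.25 -1.53] T [0.   0.06 0.02] gap 11.3 gf 58.5 q6 -1.85
```

```bash
for i in 1 2 3 4; do python3 -m inch '[0,0,-0.025,0,0,0,0, 0,0,0,0,0,0,0]' >/dev/null; python3 st.py; done
```

```text
t 8.15 pos [ 451.9 -125.3  156. ] yaw 83.3 tilt z [-0.  0. -1.] F [ 0.14  0.56 -0.98] T [ 0.01  0.   -0.  ] gap 11.0 gf 58.5 q6 -1.85
t 8.35 pos [ 451.9 -125.2  155. ] yaw 83.3 tilt z [-0.  0. -1.] F [-0.71  0.13 -0.54] T [ 0.03 -0.03 -0.01] gap 11.3 gf 58.5 q6 -1.85
t 8.55 pos [ 451.9 -125.2  154. ] yaw 83.3 tilt z [-0.  0. -1.] F [-0.87  0.16 -0.75] T [-0.05  0.03  0.02] gap 11.6 gf 58.5 q6 -1.85
t 8.75 pos [ 451.9 -125.2  152.9] yaw 83.3 tilt z [-0.  0. -1.] F [-0.31  0.53 -1.55] T [ 0.04  0.04 -0.03] gap 11.6 gf 58.5 q6 -1.85
```

```bash
for i in 1 2 3 4 5; do python3 -m inch '[0,0,-0.025,0,0,0,0, 0,0,0,0,0,0,0]' >/dev/null; python3 st.py; done
```

```text
t 8.95 pos [ 451.8 -125.2  152. ] yaw 83.3 tilt z [-0.  0. -1.] F [-1.22  0.29  0.16] T [0.11 0.09 0.07] gap 11.1 gf 58.5 q6 -1.85
t 9.15 pos [ 451.8 -125.3  151. ] yaw 83.3 tilt z [-0.  0. -1.] F [-0.88 -1.23  0.28] T [ 0.12  0.15 -0.02] gap 11.4 gf 58.5 q6 -1.85
t 9.35 pos [ 451.8 -125.3  150. ] yaw 83.3 tilt z [-0.  0. -1.] F [-1.69  0.96  0.66] T [ 0.1   0.24 -0.02] gap 11.2 gf 58.6 q6 -1.85
t 9.55 pos [ 451.8 -125.3  149. ] yaw 83.3 tilt z [-0.  0. -1.] F [-1.48  1.12  0.46] T [ 0.11  0.24 -0.02] gap 11.2 gf 58.6 q6 -1.85
t 9.75 pos [ 451.8 -125.3  148.1] yaw 83.3 tilt z [-0.  0. -1.] F [-1.84  0.15  1.52] T [ 0.19  0.37 -0.02] gap 11.3 gf 58.7 q6 -1.85
```

Contact began near TCP z 153 and is one-sided, with a lateral push of about -x and slightly +y. I'll centre by nulling it.

```bash
cat > av.py <<'E'
from h import *
F=[];T=[]
for i in range(3):
    manip.read_camera('top');s=manip.sense();F.append(s['wrist_force']);T.append(s['wrist_torque'])
print('AV',s['position'].round(4)*1000,np.mean(F,0).round(2),np.mean(T,0).round(3),round(s['t'],2))
E
python3 av.py
python3 -m inch '[-0.015,0.008,0,0,0,0,0, 0,0,0,0,0,0,0]' >/dev/null; python3 av.py
python3 -m inch '[-0.015,0.008,0,0,0,0,0, 0,0,0,0,0,0,0]' >/dev/null; python3 av.py
```

```text
AV [ 451.9 -125.3  148.1] [-1.79  0.82  0.98] [ 0.142  0.366 -0.014] 9.9
AV [ 451.5 -125.   148.2] [-0.72  0.75  0.29] [ 0.066  0.183 -0.013] 10.25
AV [ 451.  -124.8  148.2] [-0.35 -0.45 -0.68] [-0.082 -0.009  0.01 ] 10.6
```

```bash
for i in 1 2 3 4; do python3 -m inch '[0,0,-0.025,0,0,0,0, 0,0,0,0,0,0,0]' >/dev/null; python3 av.py; done
```

```text
AV [ 451.  -124.8  147.5] [ 0.3  -0.25  1.76] [-0.067  0.041 -0.012] 10.95
AV [ 451.  -124.8  146.6] [-0.5   0.1   4.62] [-0.037  0.061 -0.019] 11.3
AV [ 451.1 -124.8  145.8] [-0.44 -0.17  5.96] [-0.036  0.076  0.007] 11.65
AV [ 451.3 -124.9  145.3] [-0.47  0.2   7.65] [ 0.001  0.162 -0.001] 12.0
```

The first bite was at about z 148. I'll press to about 11 N, then turn in chunks.

```bash
python3 -m inch '[0,0,-0.025,0,0,0,0, 0,0,-0.01,0,0,0,0]' >/dev/null; python3 av.py
python3 -m inch '[0,0,-0.004,0,0,-0.008,0, 0,0,-0.004,0,0,-0.008,0, 0,0,-0.004,0,0,-0.008,0]' >/dev/null; python3 st.py; python3 av.py
```

```text
AV [ 451.5 -125.   144.5] [-1.610e+00 -1.000e-02  1.001e+01] [ 0.016  0.309 -0.006] 12.35
t 12.65 pos [ 451.4 -124.8  143.8] yaw 74.6 tilt z [ 0.002 -0.001 -1.   ] F [-1.37 -0.26  9.52] T [0.03 0.28 0.11] gap 11.6 gf 60.0 q6 -1.69
AV [ 451.4 -124.8  143.8] [-0.89 -0.08  9.15] [0.047 0.262 0.017] 12.8
```

```bash
python3 -m inch '[-0.006,0,-0.012,0,0,-0.008,0, 0,0,-0.012,0,0,-0.008,0, 0,0,-0.012,0,0,-0.008,0]' >/dev/null; python3 st.py
python3 -m inch '[0,0,-0.008,0,0,-0.008,0, 0,0,-0.008,0,0,-0.008,0, 0,0,-0.008,0,0,-0.008,0]' >/dev/null; python3 st.py; python3 av.py
```

```text
t 13.1 pos [ 451.4 -124.8  142.8] yaw 66.0 tilt z [ 0.003 -0.001 -1.   ] F [-0.63 -0.42 10.28] T [0.12 0.36 0.12] gap 11.1 gf 60.2 q6 -1.54
t 13.4 pos [ 451.6 -124.8  142.2] yaw 57.3 tilt z [ 0.003 -0.001 -1.   ] F [-0.98  0.67 11.66] T [0.19 0.32 0.15] gap 11.4 gf 60.4 q6 -1.39
AV [ 451.5 -124.8  142.1] [-1.27  0.72 12.15] [0.133 0.321 0.042] 13.55
```

```bash
python3 -m inch '[0,0,-0.005,0,0,-0.008,0, 0,0,-0.005,0,0,-0.008,0, 0,0,-0.005,0,0,-0.008,0, 0,0,-0.005,0,0,-0.008,0]' >/dev/null; python3 st.py
python3 -m inch '[0,0,-0.007,0,0,-0.008,0, 0,0,-0.007,0,0,-0.008,0, 0,0,-0.007,0,0,-0.008,0, 0,0,-0.007,0,0,-0.008,0]' >/dev/null; python3 st.py; python3 av.py
```

```text
t 13.95 pos [ 451.6 -124.8  141.4] yaw 45.8 tilt z [ 0.004 -0.001 -1.   ] F [-1.86  1.08 11.68] T [0.2  0.28 0.13] gap 11.3 gf 60.4 q6 -1.19
t 14.35 pos [ 451.8 -124.8  140.6] yaw 34.3 tilt z [ 0.004 -0.001 -1.   ] F [-1.37  0.24 13.03] T [0.28 0.39 0.18] gap 11.0 gf 60.6 q6 -0.99
AV [ 451.8 -124.8  140.7] [-1.49  0.95 12.2 ] [0.27  0.361 0.089] 14.5
```

```bash
python3 -m inch '[0,0,-0.006,0,0,-0.008,0, 0,0,-0.006,0,0,-0.008,0, 0,0,-0.006,0,0,-0.008,0, 0,0,-0.006,0,0,-0.008,0, 0,0,-0.006,0,0,-0.008,0]' >/dev/null; python3 st.py
python3 -m inch '[0,0,-0.006,0,0,-0.008,0, 0,0,-0.006,0,0,-0.008,0, 0,0,-0.006,0,0,-0.008,0, 0,0,-0.006,0,0,-0.008,0, 0,0,-0.006,0,0,-0.008,0]' >/dev/null; python3 st.py
python3 -m inch '[0,0,-0.005,0,0,-0.008,0, 0,0,-0.005,0,0,-0.008,0, 0,0,-0.005,0,0,-0.008,0, 0,0,-0.005,0,0,-0.008,0]' >/dev/null; python3 st.py;python3 av.py
```

```text
t 15.0 pos [ 452.  -124.8  139.8] yaw 19.9 tilt z [ 0.005 -0.001 -1.   ] F [-1.26  0.15 13.14] T [0.33 0.38 0.18] gap 11.6 gf 60.7 q6 -0.74
t 15.5 pos [ 452.2 -124.8  138.9] yaw 5.5 tilt z [ 0.005 -0.001 -1.   ] F [-0.65  1.53 15.06] T [0.37 0.31 0.2 ] gap 11.4 gf 60.9 q6 -0.49
t 15.9 pos [ 452.3 -124.8  138.3] yaw -6.0 tilt z [ 0.006 -0.001 -1.   ] F [-1.63  0.69 15.69] T [0.37 0.37 0.25] gap 11.1 gf 60.9 q6 -0.29
AV [ 452.3 -124.8  138.3] [-1.5   1.58 15.29] [0.338 0.388 0.104] 16.05
```

```bash
python3 -m inch '[0,0,0.02,0,0,0,0, 0,0,0.015,0,0,0,0, 0,0,0,0,0,0,0]' >/dev/null; python3 av.py
python3 -m inch '[0,0,0,0,0,0,0.35, 0,0,0,0,0,0,0.35, 0,0,0,0,0,0,0.35, 0,0,0,0,0,0,0.35, 0,0,0,0,0,0,0.35]' >/dev/null; python3 st.py;python3 av.py
```

```text
AV [ 452.  -124.7  138.7] [-0.23  1.15 11.15] [0.266 0.11  0.095] 16.5
t 17.0 pos [ 450.4 -124.6  135.9] yaw -5.9 tilt z [-0.  0. -1.] F [-0.36  0.45  3.31] T [0.07 0.09 0.03] gap 30.0 gf 1.6 q6 -0.29
AV [ 450.4 -124.6  136. ] [-0.57 -0.05  2.74] [0.002 0.078 0.025] 17.15
```

```bash
python3 -m inch '[0,0,0.1,0,0,0,0.35, 0,0,0.2,0,0,0,0.35, 0,0,0.5,0,0,0,0.35, 0,0,0.7,0,0,0,0.35, 0,0,0.7,0,0,0,0.35, 0,0,0.7,0,0,0,0.35, 0,0,0,0,0,0,0.35]' >/dev/null; python3 st.py
python3 -m inch '[0,0.5,0,0,0,0,0.35, -0.2,0.9,0,0,0,0,0.35, -0.2,0.9,0,0,0,0,0.35, -0.2,0.9,0,0,0,0,0.35, -0.2,0.9,0,0,0,0,0.35, -0.2,0.9,0,0,0,0,0.35, -0.2,0.9,0,0,0,0,0.35, -0.2,0.9,0,0,0,0,0.35, -0.2,0.9,0,0,0,0,0.35, -0.2,0.9,0,0,0,0,0.35, -0.2,0.5,0,0,0,0,0.35, 0,0,0,0,0,0,0.35]' >/dev/null; python3 st.py
python3 - <<'E'
from h import *
b=grab('top');P=pts(b);Z=P[...,2]
cv2.imwrite('pics/s3.png',cv2.resize(b['pixels'][100:210,290:380],None,fx=5,fy=5,interpolation=cv2.INTER_CUBIC))
m=np.zeros(Z.shape,bool);m[130:200,310:355]=1
m=comp(m&(Z>.142)&(Z<.175),(331,160));zz=np.median(Z[m]);r=rect(b,m,zz);print('top z',zz,r[:3],axis(r[3]))
E
```

```text
t 17.85 pos [ 452.3 -125.4  257.3] yaw -5.9 tilt z [ 0.009 -0.004 -1.   ] F [ 0.45 -0.15  0.41] T [ 0.01  0.04 -0.01] gap 29.7 gf 0.0 q6 -0.29
t 19.05 pos [369.1 241.2 251. ] yaw -5.7 tilt z [-0.002 -0.    -1.   ] F [0.76 0.48 0.14] T [-0.01 -0.01  0.06] gap 30.1 gf 0.0 q6 0.55
top z 0.15108991513270797 (array([ 0.4528, -0.1255]), 106, ((452.37786865234375, -126.0945816040039), (49.43832778930664, 14.691579818725586), 84.88070678710938)) 85.44800195992028
```

View pics/s3.png

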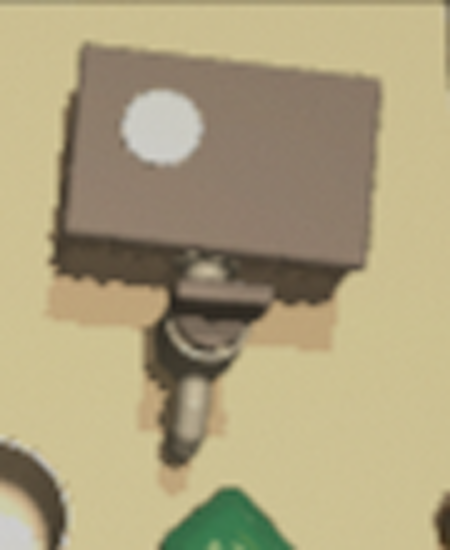

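The handle, at crop (220,297), stands across the spout and parallel to the tank edge: about 85° against about 83.5° for tap y. It is centred on the barrel, and the handle top at 151 mm puts the tip at about 58 mm, roughly 9 mm below the first bite.

```bash
python3 -c "
from bench import manip
print(manip.sign_off())"
```

```text
the job is handed in; nothing more can be done
None
```

I set the plug in the tap in the open position, turned it a quarter turn under about 10–16 N until it stood across the spout, and let go. It sits about 9 mm below the first bite, and I've handed the job in; no verdict came back and I couldn't read the jaw joints directly.

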